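# Tuck the service cover under the lapping hatch and hold it down

## Robot

A 6-joint arm with a two-finger parallel gripper is mounted at the origin on a cart in front of the work surface, level with it; the furniture and walls round the work are solid. World frame = base frame: x ahead of the robot, y to its left, z up, the work surface at z = 0. Lengths are in mm, angles in degrees, forces in N, time in s.
With the tool pointing down it reaches from about 250 to 800 mm from the base axis. Payload 8.5 kg.
Tool frame: the origin (TCP) lies between the finger pads; the fingertips stand 11 mm ahead of it and the grasp point (between the pads) lies 8 mm behind it (env.finger_overhang is the distance from the TCP to the fingertips, in mm); x points along the fingers, y is the direction in which the jaws open and shut, and the axes are right-handed (so a half turn about x gives the same grasp; the last joint's range is limited). The gripper opens to 85 mm and grips with 20 to 120 N. Pads are 22 mm wide; open, the fingers measure 114 mm over their backs; the gripper's body (76 mm by 85 mm) begins 54 mm behind the grasp point. The pads swing forward as they close: fully open they stand 13 mm farther back than shut.
Start: joints at [-75.057, 13.648, -0.773, 75.585, 0, 90], TCP at [135.36, -507.206, 242.276] pointing down, gripper open.
Joint ranges: [-152.45, 152.45], [-59.26, 108.67], [-65.41, 83.53], [-104.44, 129.93], [-82.83, 76.93], [-180, 180]. Speed limits (degrees/s): [127.2, 127.2, 159.86, 180, 180, 180].

## Interface

Orientations are given as [roll, pitch, yaw] about the fixed x, y, z axes, in that order (R = Rz(yaw) Ry(pitch) Rx(roll)).
In Python, from cell import env gives the robot as it stands.
- The arm moves only by the tool send_rows, never from a script. Its argument "deltas" is a list that holds one entry, the list of rows, each a list of 7 numbers: the finger opening in m, from 0 to 0.0854, then the shift along the world's x, y, z in m, then the turn, a rotation vector about the world's x, y, z in degrees. A call has 1 to 8 rows; each row is the pose to reach, as a shift and turn from the pose commanded when the call began; what a row does not reach only later rows make up. A row lasts 1/10 s, in which the tool goes at most 50 mm and 8.59 degrees, less where a joint would pass 70% of its speed; a pose out of reach is approached as far as the arm can. A call with a gripper value outside its range is refused whole. The fingers move at their own pace and stop on an object; the grip force is fixed at half the most. Time passes only in rows, so rows that repeat a pose let the fingers close. It gives the time, the measured TCP pose, the force and the opening at its end, in the units of the state.
- env.read_state(): the state, without advancing time (a new reading comes with each control period).
- env.read_camera(name): name is "side" or "top"; returns a dict with "image" (400x640x3 uint8, blue, green, red), "vertical_fov" (degrees; the focal length in pixels is half the picture's height over the tangent of half this angle, whatever the lens; pixels are square), "cx", "cy" (the principal point, pixels), "world_to_cam" (4x4, takes a point from world to camera coordinates). Camera axes: x right, y down, z forward; pixel columns grow to the right and rows downward; lengths in mm; the calibration is good to about 2 mm. A picture is of the moment at which its call begins. There is no depth.
- env.hand_in(): hands the job in, once; it reports no verdict.
Trained networks look in a picture, given as the dict that the camera call returned (one of the last four; its "shot" number tells which), for a name from the list of things; names that differ only in an ending like _2 or _b are one class to them, and where a whole thing is asked for, a point or a joint stands for the part that bears it (a point fixed in the world has none). Each returns a list of dicts, best first, with "score" (0 to 1); they miss things now and then, are a little off and sometimes report something else, mostly with a low value. They report only what shows in the picture. A call takes as long as a camera call.
- env.regions_of(picture, target): "mask" (400x640 bool, what is visible of it) and "position" ([column, row] in pixels, amid what is visible of it).
The state is a dict: "clock": time; "joint_positions": joint angles; "qvel": joint speeds; "joint_efforts": joint torques, N m; "position": TCP position; "orientation": TCP orientation; "contact_force": force on the tool from outside, world axes, zero at the start; "wrist_torque": the same for the moment, N m; "grip_width": finger opening in mm.
Only numpy, scipy, OpenCV 4.12 (cv2) and the standard library are available. Lean on these libraries where they do the work, as an engineer would, in place of code of your own. Each camera call takes 0.05 s, during which the arm holds its last target. There are 200 camera calls.

## Task

Refit the loose grey service cover on the open white interface unit: tuck its rear edge (the one farther from its handle) under the lip of the blue hatch, hardly lifting the hatch, and let its front end down inside the rim. Press it down flat against the sprung strip along the front and finish like that, still holding it and pressing, so that a colleague can put the screws in. Leave the screwdriver, the dish of screws, the roll of tape and the bottle where they are.

Things in the scene. Friction and masses are not known exactly. Their poses are not given: they have to be found in the camera images.
- unit: White sheet-metal interface unit, fixed to the worktop, 236 (x) by 164 (y) mm, 81 mm high, its top open in front of a blue hatch. Origin: centre of its underside; x to its rear (away from the robot), z up. The cover lies on a recessed seat (side ledges and a bed below the hatch) 75 mm above the underside. The side walls stand 6 mm above the seat, 154 mm apart inside (y = -77 to 77 mm).
- home (a point): Point on the unit (x 52, y 0, z 75 mm in its frame) where the middle of the cover's lower rear edge lies with the cover fully home: flat on the seat and pushed to the rear against two white stops, 6 mm high, that begin at x = 52 mm left and right of the hatch. Axes as the unit's. A flat cover has 4 mm of play to each side and 8 mm to the front.
- rim_front (a point): Top of the unit's front wall, middle of its inner side (x -113, y 0, z 79 mm in the unit's frame): the wall stands 4 mm above the seat, and the cover's front edge must come down behind it.
- hatch (a joint): Angle of the blue hatch, rad: 0 shut, grows as lifted. 3 mm sheet, 124 mm wide, hinged at its rear, 80 mm from hinge to lip fold; weight and a light spring shut it (1.5 N at the lip). Its underside is then 3 mm above the seat: a 5 mm cover lying flat below it raises it by about 0.035, one tipped by 0.14 rad meanwhile by up to 0.08. Over 0.15 counts as lifted.
- hatch_lip (a point): Middle of the fold of the hatch's front lip, on the underside: shut, 3 mm above the seat and at x = 27 mm in the unit's frame. From the fold the lip, 20 mm long, turns up at 25 degrees to the front (to x = 9 mm, 11 mm above the seat) and leads the cover's edge in. A cover fully home is overlapped by 25 mm; at least 16 mm are needed.
- strip (a joint): How far the sprung brass strip (100 mm along y, 8 mm wide) inside the unit's front wall is pressed down, m. 0: up, top 6 mm above the seat; 0.006: level with the seat. It pushes up with 3 N, 6 N when level, so the cover does not lie flat by its weight. Some 6 to 10 N down at the handle bring the cover flat onto the rigid seat; more does no harm.
- strip_top (a point): Middle of the brass strip's top, at x = -97 mm, y = 0 in the unit's frame.
- cover: Loose grey service cover: flat rigid plate 157 (x) by 146 (y) by 5 mm, about 0.24 kg, with a black bow handle on top. Origin: centre of the plate's underside; x to its rear edge, z up. It starts lying flat on the worktop, handle up.
- cover_grip (a point): Centre of the handle's grip bar, 20 mm in front of the plate's centre (x = -20 mm in the cover's frame) and 36 mm above its underside. The bar lies along the cover's y, is 12 mm thick (x) and 14 mm high; 70 mm of it are free between the legs, with 24 mm of air between it and the plate. Pinch it across its 12 mm from above.
- cover_rear (a point): Middle of the cover's lower rear edge (x 78.5, y 0, z 0 mm in the cover's frame), the edge that goes under the hatch.
- cover_front (a point): Middle of the cover's lower front edge (x -78.5, y 0, z 0 mm in the cover's frame).
- screwdriver: Red-handled screwdriver lying on the worktop, 180 x 24 x 24 mm; origin below its middle. Leave it.
- dish: Small glass dish, 60 mm across, 12 mm high, with the cover's screws; origin at the centre of its underside. Leave it.
- tape: Roll of cream masking tape lying flat, 96 mm across, 25 mm high; origin at the centre of its underside. Leave it.
- bottle: White screw-cap bottle with a blue cap, 47 mm across, 106 mm high; origin at the centre of its underside. Leave it.

How it is judged:
By the outcome, as a careful person would: the job done as asked, in the order asked, and still so for the second after the job is handed in, while the arm keeps its last pose, push and grip.
It also fails if it takes over 35 s, if anything falls off the work surface, if the arm or the gripper's body presses on something with over 40 N, if the wrist force passes 120 N, or if a joint passes its speed limit or range.

## Working session

There is one attempt and no reset: what is moved stays moved. The work goes in short steps, Python scripts to look and compute and a tool call to move; the robot and the scene stay as the last step left them, time stands still between calls to the robot, and variables do not carry over. Pictures are saved under pics/ and viewed, about 8 in all and at most 12, crops included, and the job is handed in when it is done.

Besides the shell and the picture viewer there is one more tool, called by a JSON object that holds its "name" and its "arguments". send_rows: Moves the arm, as the interface text tells. Its arguments: {"type":"object","properties":{"deltas":{"type":"array","items":{"type":"array","items":{"type":"array","items":{"type":"number"}}}}},"required":["deltas"]}

```bash
ls; mkdir -p pics; cat > h.py <<'E'
import numpy as np, cv2
from cell import env
def K(p):
    f=200/np.tan(np.radians(p["vertical_fov"])/2); return f
def proj(p,X):
    X=np.atleast_2d(X); M=np.array(p["world_to_cam"]); c=X@M[:3,:3].T+M[:3,3]
    return c[:,:2]/c[:,2:]*K(p)+[p["cx"],p["cy"]]
def ray(p,uv,z):
    M=np.array(p["world_to_cam"]);R=M[:3,:3];o=-R.T@M[:3,3]
    d=R.T@np.array([(uv[0]-p["cx"])/K(p),(uv[1]-p["cy"])/K(p),1]);return o+d*(z-o[2])/d[2]
E
python3 - <<'E'
from h import *
s=env.read_state();print({k:np.round(v,2) for k,v in s.items()},env.finger_overhang)
for n in("top","side"):
    p=env.read_camera(n);cv2.imwrite(f"pics/{n}0.png",p["image"])
    M=np.array(p["world_to_cam"]);print(n,K(p),p["cx"],p["cy"],np.round(-M[:3,:3].T@M[:3,3]),np.round(M[:3,:3],2).tolist())
    for t in("unit","hatch","strip","cover","cover_grip","screwdriver","dish","tape","bottle"):
        for r in env.regions_of(p,t)[:2]:
            m=r["mask"].astype(np.uint8);c=max(cv2.findContours(m,0,2)[0],key=cv2.contourArea)
            print(n,t,round(r["score"],2),np.round(r["position"]),m.sum(),[np.round(v) for v in cv2.minAreaRect(c)],np.round(ray(p,r["position"],0)))
E
```

```text
pics
{'clock': np.float64(0.0), 'joint_positions': array([-75.06,  13.68,  -0.82,  75.58,  -0.  ,  90.  ]), 'qvel': array([ 0.  , -0.03,  0.08,  0.  , -0.04,  0.04]), 'joint_efforts': array([ 0.000e+00, -5.388e+01,  3.464e+01,  2.000e-02,  0.000e+00,
       -0.000e+00]), 'position': array([ 135.26, -506.88,  241.7 ]), 'orientation': array([-89.71,  89.92, 105.23]), 'contact_force': array([0.11, 0.58, 0.26]), 'wrist_torque': array([0.01, 0.01, 0.  ]), 'grip_width': np.float64(85.2)} 11.0
top 514.0768244579731 313.2462537493909 212.4303112200862 [ 378.  -23. 1384.] [[0.01, -1.0, 0.0], [-0.99, -0.01, -0.14], [0.14, -0.0, -0.99]]
top unit 0.62 [326. 234.] 5970 [array([326., 234.]), array([96., 65.]), np.float64(83.0)] [514. -61.   0.]
top hatch 0.69 [420. 291.] 330 [array([416., 288.]), array([10., 37.]), np.float64(76.0)] [ 364. -315.    0.]
top hatch 0.68 [321. 209.] 1880 [array([323., 209.]), array([40., 49.]), np.float64(82.0)] [583. -49.  -0.]
top cover 0.88 [172. 253.] 3241 [array([173., 256.]), array([59., 57.]), np.float64(87.0)] [459. 351.   0.]
top cover_grip 0.62 [171. 256.] 3
[... 629 characters left out ...]
, np.float64(90.0)] [ 524. -107.    0.]
side unit 0.54 [314. 182.] 972 [array([312., 180.]), array([36., 29.]), np.float64(0.0)] [ 589. -143.    0.]
side strip 0.58 [368. 184.] 60 [array([366., 182.]), array([19.,  3.]), np.float64(90.0)] [ 417. -156.    0.]
side cover 0.9 [332. 322.] 4047 [array([331., 320.]), array([74., 57.]), np.float64(3.0)] [455. 357.   0.]
side screwdriver 0.47 [384. 155.] 84 [array([384., 158.]), array([17.,  5.]), np.float64(73.0)] [ 376. -331.    0.]
side tape 0.74 [353. 144.] 317 [array([354., 138.]), array([17., 25.]), np.float64(90.0)] [ 491. -386.    0.]
side bottle 0.87 [247. 244.] 572 [array([248., 244.]), array([36., 18.]), np.float64(81.0)] [717. 156.   0.]
```

```bash
python3 - <<'E'
import cv2
t=cv2.imread("pics/top0.png");s=cv2.imread("pics/side0.png")
cv2.imwrite("pics/t1.png",cv2.resize(t[150:310,120:440],None,fx=2.5,fy=2.5,interpolation=2))
cv2.imwrite("pics/s1.png",cv2.resize(s[100:400,180:440],None,fx=2,fy=2,interpolation=2))
E
```

```text
(no output)
```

View pics/t1.png

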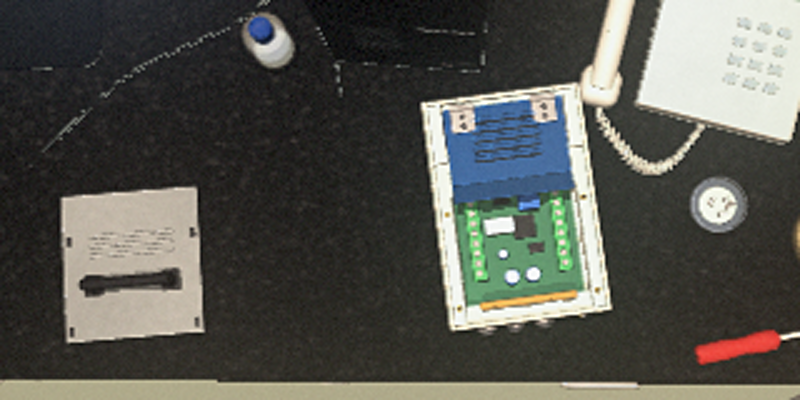

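View pics/s1.png

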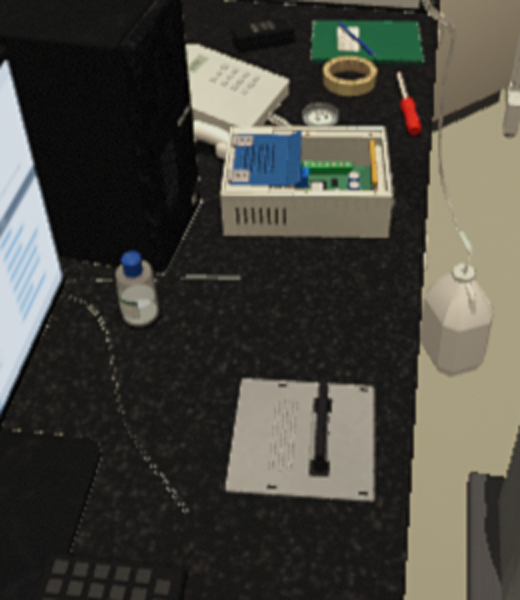

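```bash
cat >> h.py <<'E'
from scipy.optimize import least_squares
def T(pose,P):  # pose x,y,z,yaw(deg),pitch(deg)
    from scipy.spatial.transform import Rotation as R
    return R.from_euler('yz',[pose[4] if len(pose)>4 else 0,pose[3]],degrees=True).apply(P)+np.array(pose[:3])
def fit_corners(obs,x0,z):
    # obs: list of (pic, pts3d local, uv)
    def f(q): return np.concatenate([(proj(p,T([q[0],q[1],z,q[2]],P))-uv).ravel() for p,P,uv in obs])
    r=least_squares(f,x0);return r.x,r.fun
E
python3 - <<'E'
from h import *
t=env.read_camera("top");s=env.read_camera("side")
cv=lambda L,sc,off:np.array(L)/sc+off
C=np.array([[78.5,73,5],[78.5,-73,5],[-78.5,-73,5],[-78.5,73,5]])
U=np.array([[118,82,81],[118,-82,81],[-118,-82,81],[-118,82,81.]])
tc=cv([[62,197],[196,187],[203,332],[68,342]],2.5,[120,150]);tu=cv([[422,102],[580,83],[609,309],[452,329]],2.5,[120,150])
sc=cv([[227,491],[242,380],[375,382],[367,498]],2,[180,100]);su=cv([[223,189],[231,127],[388,127],[390,194]],2,[180,100])
for nm,P,a,b,x0 in(("cover",C,tc,sc,[450,350,0]),("unit",U,tu,su,[500,-60,0])):
    for ob in([(t,P,a)],[(s,P,b if nm=="unit" else b[[1-1,1,2,3]])],):
        try:print(nm,*[np.round(v,1) for v in fit_corners(ob,x0,0)])
        except Exception as e:print(e)
print([ray(s,[410,q],z).round() for q,z in((265,0),(265,100),(265,200),(265,300))])
E
```

```text
cover [452.3 347.    4.9] [-0.2 -0.2  0.4 -0.4  0.4  0.1 -0.6  0.5]
cover [457.2 347.4   5.2] [-1.4 -1.  -0.6 -1.2 -1.2  1.6  3.   0.4]
unit [511.8 -60.7   7.6] [ 0.  -0.4 -0.1 -0.6  1.   0.4 -0.9  0.6]
unit [513.  -63.1   7. ] [-1.1  1.2  0.6 -1.7 -0.7 -0.5  1.2  0.4]
[array([284., 161.,   0.]), array([295., 251., 100.]), array([306., 341., 200.]), array([317., 431., 300.])]
```

View pics/top0.png

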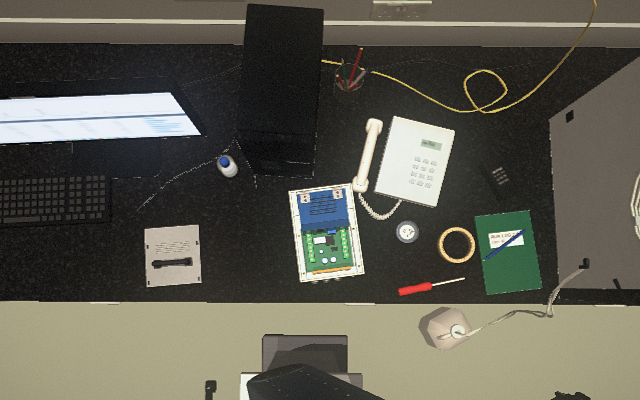

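{"name": "send_rows", "arguments": {"deltas": [[[0.04,0.195,0.307,0,0,0,60],[0.04,0.195,0.307,0,0,0,60],[0.04,0.195,0.307,0,0,0,60],[0.04,0.195,0.307,0,0,0,60],[0.04,0.195,0.307,0,0,0,60],[0.04,0.195,0.307,0,0,0,60],[0.04,0.195,0.307,0,0,0,60],[0.04,0.195,0.307,0,0,0,60]]]}}

```text
clock: 1.9
position: [331.9, -196.8, 242.5]
orientation: [135.2, 89.9, 30.7]
contact_force: [-0.2, -0.8, -0.3]
grip_width: 39.8
```

```bash
python3 - <<'E'
from h import *
t=env.read_camera("top");s=env.read_camera("side")
G=T([452.5,347,0,5],np.array([[-20,0,43],[-20,35,43],[-20,-35,43.]]))
print(G.round(1));print("top",proj(t,G).round(1),"crop",((proj(t,G)-[120,150])*2.5).round());print("sidecrop",((proj(s,G)-[180,100])*2).round())
print(env.read_state()["clock"])
E
```

```text
[[432.6 345.3  43. ]
 [429.5 380.1  43. ]
 [435.6 310.4  43. ]]
top [[169.3 262.4]
 [155.8 263.5]
 [182.8 261.3]] crop [[123. 281.]
 [ 90. 284.]
 [157. 278.]]
sidecrop [[325. 415.]
 [324. 443.]
 [327. 389.]]
2.0
```

{"name": "send_rows", "arguments": {"deltas": [[[0.04,0.102,0.35,0,0,0,20],[0.04,0.102,0.35,0,0,0,20],[0.04,0.102,0.35,0,0,0,20],[0.04,0.102,0.35,0,0,0,20],[0.04,0.102,0.35,0,0,0,20],[0.04,0.102,0.35,0,0,0,20],[0.04,0.102,0.35,0,0,0,20],[0.04,0.102,0.35,0,0,0,20]]]}}

```text
clock: 2.8
position: [433.8, 152.6, 242.0]
orientation: [141.9, 89.9, 56.9]
contact_force: [0.7, -0.1, -0.6]
grip_width: 40.2
```

{"name": "send_rows", "arguments": {"deltas": [[[0.04,0,0.05,-0.02,0,0,0],[0.04,0,0.098,-0.04,0,0,0],[0.04,0,0.146,-0.06,0,0,0],[0.04,0,0.196,-0.085,0,0,0],[0.04,0,0.196,-0.13,0,0,0],[0.04,0,0.196,-0.15,0,0,0],[0.04,0,0.196,-0.15,0,0,0],[0.04,0,0.196,-0.15,0,0,0]]]}}

```text
clock: 3.6
position: [433.0, 344.7, 92.7]
orientation: [-43.0, 90.0, -128.1]
contact_force: [0.4, 0.2, 0.7]
grip_width: 40.1
```

```bash
python3 - <<'E'
from h import *
t=env.read_camera("top");s=env.read_camera("side")
st=env.read_state();print(st["position"],st["orientation"],st["clock"],st["grip_width"])
a=cv2.resize(t["image"][215:315,120:240],None,fx=3.3,fy=3.3,interpolation=2)
b=cv2.resize(s["image"][230:370,270:390],None,fx=3.3,fy=3.3,interpolation=2)
o=np.zeros((470,800,3),np.uint8);o[:a.shape[0],:a.shape[1]]=a;o[:b.shape[0],400:400+b.shape[1]]=b
cv2.imwrite("pics/g1.png",o)
E
```

```text
[433.75410829 345.50276624  94.07895354] [121.52457308  89.85952889  36.38164338] 3.7 39.838629591333444
```

View pics/g1.png

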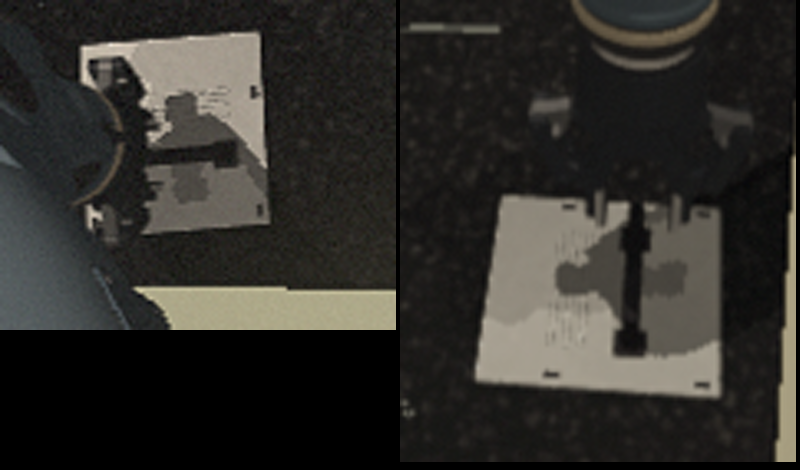

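{"name": "send_rows", "arguments": {"deltas": [[[0.04,0,0,-0.04,0,0,0],[0.04,0,0,-0.063,0,0,0],[0.04,0,0,-0.063,0,0,0],[0.0,0,0,-0.063,0,0,0],[0.0,0,0,-0.063,0,0,0],[0.0,0,0,-0.063,0,0,0],[0.0,0,0,-0.063,0,0,0],[0.0,0,0,-0.063,0,0,0]]]}}

```text
clock: 4.5
position: [433.8, 346.6, 31.6]
orientation: [117.3, 89.8, 32.2]
contact_force: [-0.0, -1.5, 7.3]
grip_width: 11.0
```

{"name": "send_rows", "arguments": {"deltas": [[[0.0,0,0,0.03,0,0,0],[0.0,0,0,0.075,0,0,0],[0.0,0,0,0.12,0,0,0],[0.0,0,-0.03,0.15,0,0,0],[0.0,0,-0.07,0.16,0,0,0],[0.0,0,-0.11,0.17,0,0,0],[0.0,0,-0.155,0.17,0,0,0.6],[0.0,0,-0.2,0.17,0,0,1.2]]]}}

```text
clock: 5.3
position: [432.3, 144.5, 200.8]
orientation: [100.7, 89.9, 16.9]
contact_force: [0.7, -0.4, -2.8]
grip_width: 10.7
```

{"name": "send_rows", "arguments": {"deltas": [[[0.0,-0.006,-0.045,0,0,0,0.3],[0.0,-0.012,-0.09,0,0,0,0.6],[0.0,-0.018,-0.135,0,0,0,0.9],[0.0,-0.024,-0.18,0,0,0,1.2],[0.0,-0.028,-0.215,0,0,0,1.2],[0.0,-0.028,-0.222,0,0,0,1.2],[0.0,-0.028,-0.222,0,0,0,1.2]]]}}

```text
clock: 6.0
position: [404.3, -77.2, 200.1]
orientation: [75.7, 89.9, -7.2]
contact_force: [0.2, 0.5, -2.7]
grip_width: 10.9
```

{"name": "send_rows", "arguments": {"deltas": [[[0.0,0,0,-0.01,-0.26,1.98,0],[0.0,0,0,-0.02,-0.52,3.97,0],[0.0,0,0,-0.03,-0.77,5.95,0],[0.0,0,0,-0.04,-1.03,7.93,0],[0.0,0,0,-0.04,-1.03,7.93,0],[0.0,0,0,-0.04,-1.03,7.93,0]]]}}

```text
clock: 6.6
position: [404.6, -75.3, 159.5]
orientation: [-90.1, 82.0, -172.6]
contact_force: [-0.6, 0.0, -3.2]
grip_width: 10.9
```

```bash
python3 - <<'E'
from h import *
t=env.read_camera("top");s=env.read_camera("side")
st=env.read_state();print(st["position"],st["orientation"],st["clock"],st["grip_width"],st["contact_force"])
for n,p in(("top",t),("side",s)):
    cv2.imwrite(f"pics/{n}2.png",p["image"])
    for k in("cover","unit","hatch"):
        for r in env.regions_of(p,k)[:1]:print(n,k,r["score"],r["position"])
a=cv2.resize(t["image"][170:300,270:390],None,fx=4,fy=4,interpolation=2)[:, :400]
b=cv2.resize(s["image"][130:260,280:410],None,fx=4,fy=4,interpolation=2)
a=cv2.resize(t["image"][175:295,275:375],None,fx=4,fy=4,interpolation=2)
b=cv2.resize(s["image"][130:250,290:390],None,fx=4,fy=4,interpolation=2)
cv2.imwrite("pics/g2.png",np.hstack([a,b]))
E
```

```text
[404.56586636 -75.71260102 159.9295319 ] [ -89.87148696   82.08734463 -172.48429321] 6.7 11.010059749282224 [ 0.45752432  0.3973246  -2.25967731]
top cover 0.64 [302.6, 249.9]
top unit 0.87 [303.1, 203.1]
top hatch 0.89 [305.0, 197.4]
side cover 0.8 [366.4, 170.6]
side unit 0.74 [328.3, 195.3]
side hatch 0.98 [314.2, 180.4]
```

View pics/g2.png

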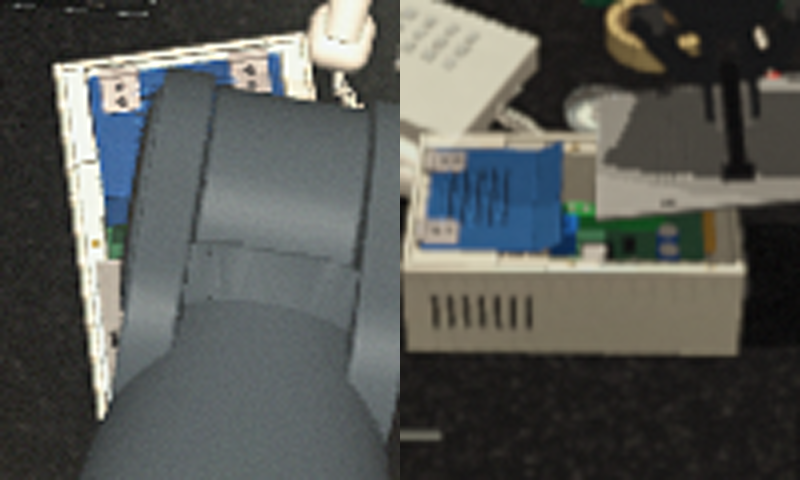

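```bash
cat >> h.py <<'E'
from scipy.spatial.transform import Rotation as Rn
UNIT=[512.0,-61.5,0,7.4]
def cover_pts(st,P,d=31.6,dy=0):
    # tool axes -> cover axes: cover z=-tool x ; cover x = +-tool y
    R=Rn.from_euler('xyz',st["orientation"],degrees=True).as_matrix()
    z=-R[:,0];x=R[:,1]*np.sign(R[0,1]);y=np.cross(z,x);C=np.c_[x,y,z]
    org=np.array(st["position"])-C@np.array([-20,dy,d]);return P@C.T+org
CB=np.array([[78.5,73,0],[78.5,-73,0],[-78.5,-73,0],[-78.5,73,0.]])
UT=np.array([[118,82,81],[118,-82,81],[-118,-82,81],[-118,82,81.]])
UI=np.array([[52,77,81],[52,-77,81],[-113,-77,81],[-113,77,81.]])
def over(p,L,box,f,cols=((0,0,255),(0,255,255),(0,255,0),(255,0,255))):
    x0,y0,x1,y1=box;im=cv2.resize(p["image"][y0:y1,x0:x1],None,fx=f,fy=f,interpolation=cv2.INTER_CUBIC)
    for Q,c in zip(L,cols):
        q=((proj(p,Q)-[x0,y0]+.5)*f).astype(int);cv2.polylines(im,[q],True,c,1)
    return im
E
python3 - <<'E'
from h import *
t=env.read_camera("top");s=env.read_camera("side");st=env.read_state()
top=CB+[0,0,5]
L=[cover_pts(st,CB),cover_pts(st,top),T(UNIT,UT),T(UNIT,UI)]
print(L[0].round(1))
a=over(t,L,(285,180,345,295),6)[:,:360]
b=over(s,L,(290,140,363,255),6)[:690]
cv2.imwrite("pics/g3.png",np.hstack([a[:600],b[:600]])[:, :800])
E
```

```text
[[ 487.4    8.   114.5]
 [ 506.1 -136.8  114.5]
 [ 351.8 -156.6  136.3]
 [ 333.2  -11.8  136.3]]
```

View pics/g3.png

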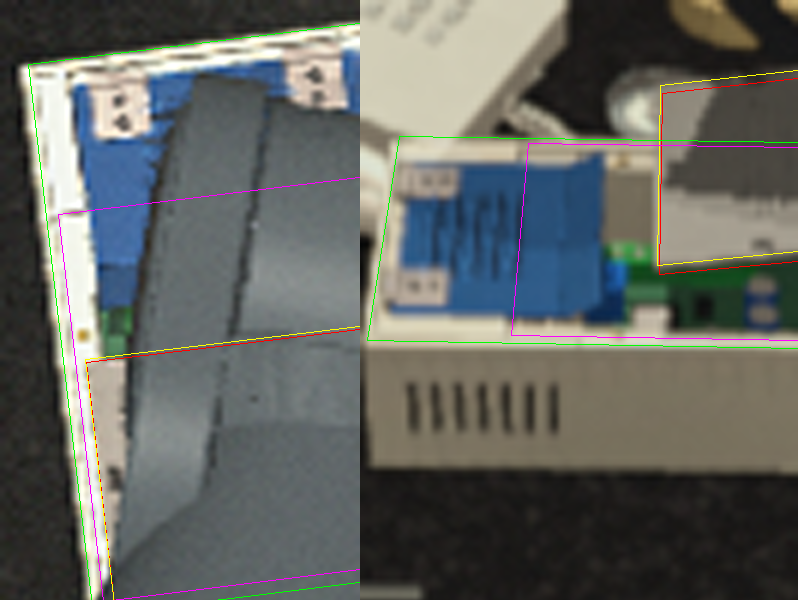

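{"name": "send_rows", "arguments": {"deltas": [[[0.0,0.006,0.003,-0.012,0,0,0],[0.0,0.012,0.006,-0.024,0,0,0],[0.0,0.012,0.006,-0.025,0,0,0],[0.0,0.012,0.006,-0.025,0,0,0]]]}}

```text
clock: 7.5
position: [416.0, -70.0, 133.4]
orientation: [-90.2, 81.9, -172.8]
contact_force: [-0.2, 0.8, -2.6]
grip_width: 10.5
```

```bash
python3 - <<'E'
from h import *
t=env.read_camera("top");s=env.read_camera("side");st=env.read_state()
U=[512.0,-60,0,7.4]
L=[cover_pts(st,CB,dy=2),cover_pts(st,CB+[0,0,5],dy=2),T(U,UT),T(U,UI)]
m=L[0][:2].mean(0);print(m,Rn.from_euler('z',-7.4,degrees=True).apply(m-U[:3]),st["clock"],st["orientation"])
a=over(t,L,(285,180,335,280),6)
b=over(s,L,(300,140,383,240),6)
cv2.imwrite("pics/g4.png",np.hstack([a,b]))
E
```

```text
[508.84325293 -60.22913992  89.06682134] [-3.15996725  0.17934367 89.06682134] 7.6 [ -89.99589084   81.96038253 -172.64531281]
```

View pics/g4.png

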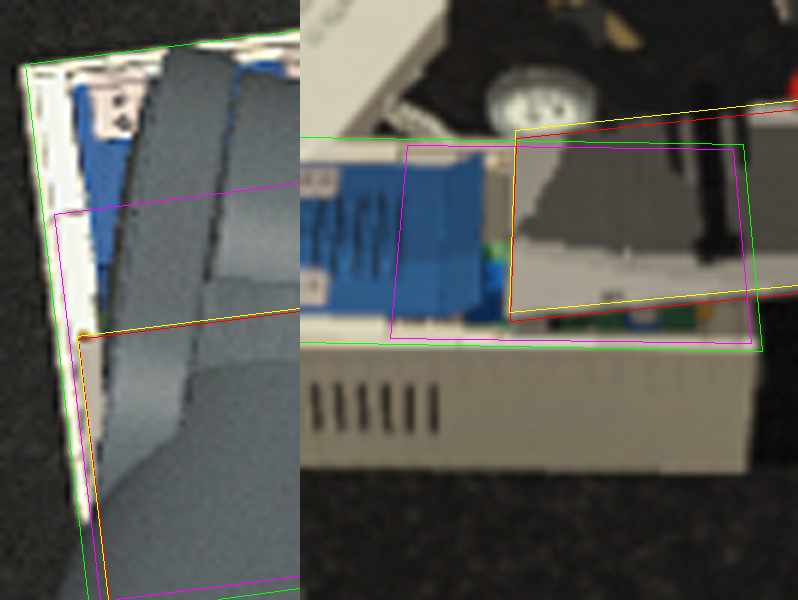

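```bash
python3 - <<'E'
from h import *
t=env.read_camera("top")
g=cv2.cvtColor(cv2.imread("pics/top0.png"),cv2.COLOR_BGR2GRAY).astype(float)
# sub-pixel left edge (dark->white) per row, rear outlines
def edge(rows,c0,c1,rev):
    out=[]
    for r in rows:
        v=g[r,c0:c1]; 
        idx=range(len(v)-1) if not rev else range(len(v)-1,0,-1)
        for i in idx:
            j=i+(-1 if rev else 1)
            if v[i]<110<=v[j]: out.append((c0+i+(j-i)*(110-v[i])/(v[j]-v[i]),r));break
    return np.array(out)
l=edge(range(196,276),275,320,False);r=edge(range(215,270),335,385,True)
for n,e in(("L",l),("R",r)):
    W=np.array([ray(t,q,81) for q in e]);k=np.polyfit(W[:,0],W[:,1],1)
    res=W[:,1]-np.polyval(k,W[:,0]);ok=abs(res)<3;k=np.polyfit(W[ok,0],W[ok,1],1)
    print(n,ok.sum(),"yaw",np.degrees(np.arctan(k[0])).round(2),"y at x=512",np.polyval(k,512).round(1),np.std(res[ok]).round(2))
E
```

```text
L 80 yaw 7.99 y at x=512 24.3 0.36
R 51 yaw 7.99 y at x=512 -142.7 1.3
```

{"name": "send_rows", "arguments": {"deltas": [[[0.0,0.002,0.0003,-0.004,0,0,0.3],[0.0,0.004,0.0006,-0.008,0,0,0.6],[0.0,0.006,0.001,-0.011,0,0,0.6],[0.0,0.006,0.001,-0.011,0,0,0.6]]]}}

```text
clock: 8.05
position: [422.4, -69.1, 122.8]
orientation: [-90.0, 82.0, -172.1]
contact_force: [-0.1, -0.0, -2.7]
grip_width: 10.7
```

{"name": "send_rows", "arguments": {"deltas": [[[0.0,0,0,-0.001,0,0,0],[0.0,0,0,-0.002,0,0,0],[0.0,0,0,-0.002,0,0,0]]]}}

```text
clock: 8.35
position: [422.3, -69.2, 121.2]
orientation: [-90.0, 82.0, -172.0]
contact_force: [-0.3, -0.0, -2.6]
grip_width: 10.8
```

{"name": "send_rows", "arguments": {"deltas": [[[0.0,0.008,0.0011,0,0,0,0],[0.0,0.016,0.0022,0,0,0,0],[0.0,0.022,0.0031,0,0,0,0],[0.0,0.022,0.0031,0,0,0,0]]]}}

```text
clock: 8.75
position: [445.2, -65.9, 121.0]
orientation: [-90.0, 82.0, -172.0]
contact_force: [-0.6, -1.1, -4.0]
grip_width: 11.1
```

```bash
python3 - <<'E'
from h import *
t=env.read_camera("top");s=env.read_camera("side");st=env.read_state()
U=[512.0,-59.2,0,8.0]
L=[cover_pts(st,CB,dy=2),cover_pts(st,CB+[0,0,5],dy=2),T(U,UT),T(U,UI)]
m=L[0][:2].mean(0);print(m,Rn.from_euler('z',-8,degrees=True).apply(m-U[:3]),st["clock"],st["contact_force"])
a=over(t,L[:2],(285,180,335,280),6)
b=over(s,L[2:3],(300,140,383,240),6)
cv2.imwrite("pics/g5.png",np.hstack([a,b]))
E
```

```text
[537.03770233 -55.08401253  75.98452478] [25.36687187  0.59135629 75.98452478] 8.85 [ 0.45706607 -0.14251357 -3.80927334]
```

View pics/g5.png

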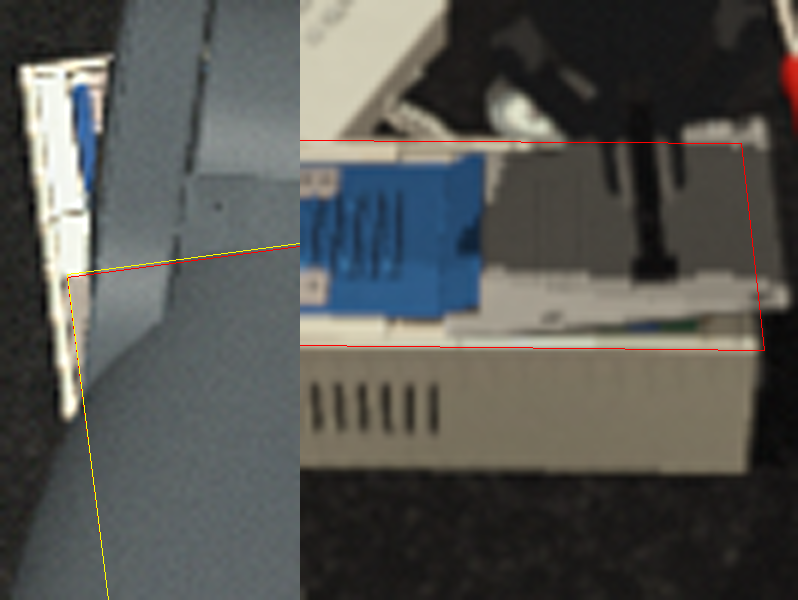

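{"name": "send_rows", "arguments": {"deltas": [[[0.0,0.008,0.0011,0,0,0,0],[0.0,0.016,0.0022,0,0,0,0],[0.0,0.021,0.003,0,0,0,0],[0.0,0.021,0.003,0,0,0,0]]]}}

```text
clock: 9.25
position: [466.7, -63.0, 121.2]
orientation: [-89.9, 82.1, -171.9]
contact_force: [0.4, 1.1, -5.1]
grip_width: 10.7
```

{"name": "send_rows", "arguments": {"deltas": [[[0.0,0.0015,0.0002,0,0,0,0],[0.0,0.003,0.0004,0,0,0,0],[0.0,0.003,0.0004,0,0,0,0]]]}}

```text
clock: 9.55
position: [468.3, -62.7, 121.3]
orientation: [-90.0, 82.0, -172.0]
contact_force: [-0.3, -0.0, -3.8]
grip_width: 10.7
```

{"name": "send_rows", "arguments": {"deltas": [[[0.0,-0.0009,-0.0001,-0.002,0.17,-1.24,0],[0.0,-0.0018,-0.0002,-0.0042,0.35,-2.48,0],[0.0,-0.0026,-0.0004,-0.0062,0.52,-3.71,0],[0.0,-0.0035,-0.0005,-0.0083,0.7,-4.95,0],[0.0,-0.0035,-0.0005,-0.0083,0.7,-4.95,0]]]}}

```text
clock: 10.05
position: [464.4, -63.2, 113.1]
orientation: [-90.1, 87.0, -172.1]
contact_force: [0.8, 0.3, -4.8]
grip_width: 10.8
```

{"name": "send_rows", "arguments": {"deltas": [[[0.0,-0.0006,-0.0001,-0.0017,0.14,-1.0,0],[0.0,-0.0012,-0.0002,-0.0034,0.28,-2.0,0],[0.0,-0.0018,-0.0003,-0.005,0.42,-2.97,0],[0.0,-0.0018,-0.0003,-0.005,0.42,-2.97,0]]]}}

```text
clock: 10.45
position: [463.4, -63.5, 108.3]
orientation: [90.1, 89.9, 8.0]
contact_force: [2.7, 1.5, 1.0]
grip_width: 10.7
```

```bash
python3 - <<'E'
from h import *
t=env.read_camera("top");s=env.read_camera("side");st=env.read_state()
U=[512.0,-59.2,0,8.0]
L=[cover_pts(st,CB,dy=2),cover_pts(st,CB+[0,0,5],dy=2),T(U,UT),T(U,UI)]
m=L[0][:2].mean(0);print(m,Rn.from_euler('z',-8,degrees=True).apply(m-U[:3]),st["clock"],st["contact_force"],st["wrist_torque"],st["orientation"])
cv2.imwrite("pics/g6.png",over(s,[],(290,145,390,220),8))
E
```

```text
[561.29318948 -51.85283961  76.89848529] [49.83599864  0.41537229 76.89848529] 10.55 [2.07911942 0.96890323 0.17719175] [ 0.22960913 -0.03813096  0.053442  ] [92.30312577 89.93932836 10.24527225]
```

View pics/g6.png

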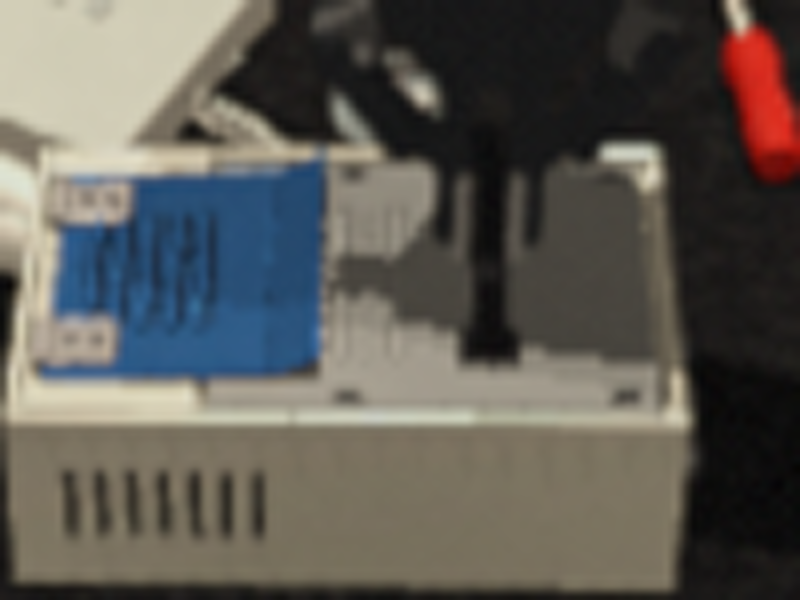

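{"name": "send_rows", "arguments": {"deltas": [[[0.0,0.001,0.0001,-0.001,0,0,0],[0.0,0.0015,0.0002,-0.002,0,0,0],[0.0,0.0015,0.0002,-0.002,0,0,0]]]}}

```text
clock: 10.85
position: [463.0, -63.5, 106.5]
orientation: [-84.0, 89.8, -166.1]
contact_force: [-9.3, -0.4, 16.0]
grip_width: 11.1
```

{"name": "send_rows", "arguments": {"deltas": [[[0.0,0,0,-0.001,0,0,0],[0.0,0,0,-0.002,0,0,0],[0.0,0,0,-0.002,0,0,0]]]}}

```text
clock: 11.15
position: [463.1, -63.5, 106.4]
orientation: [-61.2, 89.9, -143.3]
contact_force: [-17.9, -0.2, 41.0]
grip_width: 10.6
```

{"name": "send_rows", "arguments": {"deltas": [[[0.0,-0.0008,-0.0001,0.0012,0,0,0],[0.0,-0.0008,-0.0001,0.0012,0,0,0],[0.0,-0.0008,-0.0001,0.0012,0,0,0],[0.0,-0.0008,-0.0001,0.0012,0,0,0]]]}}

```text
clock: 11.55
position: [463.0, -63.6, 106.5]
orientation: [-65.9, 90.0, -148.0]
contact_force: [-9.6, 0.3, 22.8]
grip_width: 10.8
```

```bash
python3 - <<'E'
from h import *
s=env.read_camera("side");st=env.read_state()
m=cover_pts(st,CB,dy=2);U=[512.0,-59.2,0,8.0]
print(Rn.from_euler('z',-8,degrees=True).apply(m-U[:3]).round(1),st["clock"],st["contact_force"],st["wrist_torque"],st["orientation"],st["grip_width"])
cv2.imwrite("pics/g7.png",over(s,[],(290,145,390,220),8))
E
```

```text
[[  49.5   73.4   74.8]
 [  49.3  -72.6   74.9]
 [-107.7  -72.4   75. ]
 [-107.5   73.6   74.9]] 11.6 [-9.38999789  0.69251518 22.92188564] [0.08169021 1.8727132  0.01387551] [ -64.04521278   89.95344357 -146.11291795] 10.86341692568449
```

View pics/g7.png

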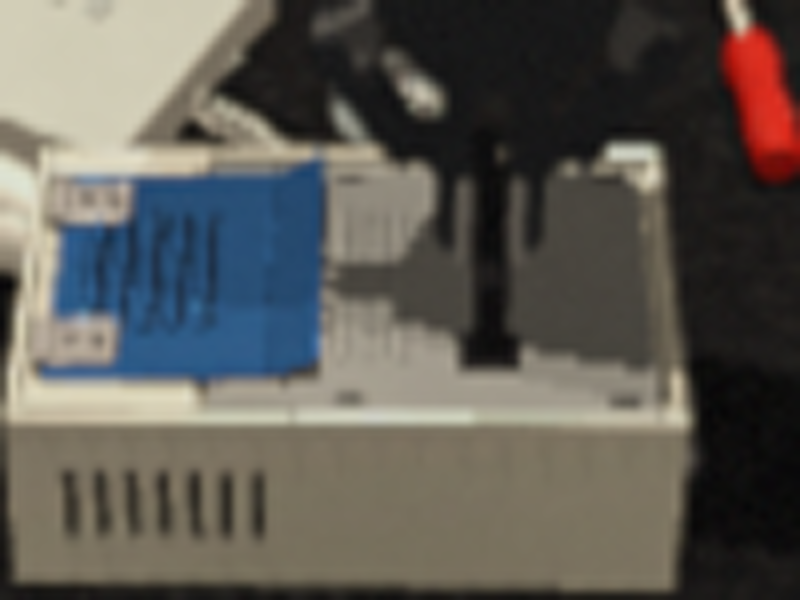

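```bash
python3 -c "
from cell import env
print(env.hand_in());s=env.read_state();print(s['clock'],s['contact_force'],s['position'])"
```

```text
the job is handed in; nothing more can be done
None
the job is handed in; nothing more can be done
```

The cover is refitted in the unit. I handed the job in at about 11.6 s with the gripper still holding the handle and pressing down.

I slid the rear edge in under the hatch lip at an 8° tip, then let the front end down inside the rim.

**Last checks before handing in:**
- **Flatness:** from the gripper's pose, the four lower corners of the cover come out at 74.8–75.0 mm; the seat is at 75 mm.
- **Overlap under the hatch:** the rear edge came out at x ≈ 49.5 mm, about 22 mm of overlap. A rearward push met about 9–18 N, so it is probably against the stops at 52 mm. The 2.5 mm difference is within my measuring error.
- **Sideways fit:** the cover is within about 0.5 mm of the middle.
- **Pressing force:** the arm holds about 23 N down. While I found the end of travel it peaked at 41 N, taken through the held cover onto the seat, and I then backed it off.
- **Hatch:** in the last side view it lies nearly shut over the cover.

**Not checked:**
- I did not measure the hatch angle or the strip travel directly; the flat cover implies the strip is level.
- At the end the arm blocked most of the top view, so the last picture check was from the side only.
- I did not look again at the screwdriver, dish, tape and bottle. After picking up the cover the arm kept to the cover and the unit, and I saw no sign of contact with them.

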